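Set up the splash screen stand and lock its outrigger leg

ROBOT

A 7-joint arm with a two-finger parallel gripper is mounted at the origin on the work surface. World frame = base frame: x ahead of the robot, y to its left, z up, the work surface at z = 0. Lengths are in mm, angles in rad, forces in N, time in s.
With the tool pointing down it reaches from about 400 to 925 mm from the base axis. Payload 5.6 kg.
Tool frame: the origin (TCP) lies midway between the tips of the shut fingers; the grasp point (between the pads) lies 19 mm behind it; z points along the fingers, x is the direction in which the jaws open and shut, and the axes are right-handed (so a half turn about z gives the same grasp; the last joint's range is limited). The gripper opens to 85 mm and grips with 20 to 120 N. Pads are 22 mm wide; open, the fingers measure 114 mm over their backs; the gripper's body (76 mm by 85 mm) begins 54 mm behind the grasp point. The pads swing forward as they close: fully open they stand 13 mm farther back than shut.
Start: joints at [1.227, 0.468, -0.012, 1.603, 0.006, 1.071, -0.056], TCP at [192.544, -620.834, 231.29] pointing down, gripper open.
Joint ranges: [-2.53, 2.53], [-0.31, 2.02], [-1.57, 1.55], [0.28, 2.44], [-1.29, 4.43], [0.15, 1.84], [-2.92, 2.92]. Speed limits (rad/s): [2.57, 2.57, 3.14, 3.14, 3.14, 3.14, 3.14].

INTERFACE

Orientations are given as a 3x3 rotation matrix whose columns are the frame's x, y, z axes.
In Python, from rig import observe, vision, ctrl gives the robot as it stands.
- The arm moves only by the tool move_arm, never from a script. Its argument "steps" is a list of rows, each an object of numbers: "dx", "dy", "dz": the shift along the tool's x, y, z in cm; "rx", "ry", "rz": the turn, a rotation vector about the tool's x, y, z in degrees. In form: [{"dx": .., "dy": .., "dz": .., "rx": .., "ry": .., "rz": ..}, ...]. A call has 1 to 8 rows; each row shifts and turns the commanded pose from where the row before left it, along the tool's axes as they then stand; what a row does not reach is not made up. A row lasts 1/12 s, in which the tool goes at most 41.7 mm and 7.16 degrees, less where a joint would pass 70% of its speed; a pose out of reach is approached as far as the arm can. A call is refused whole if a number of a shift passes 4.17 or a number of a turn 7.16, either way. A call with a gripper value outside its range is refused whole. "grip" is the opening, from 0 (shut) to 1 (fully open), set as the call begins (left out, the last holds). The fingers move at their own pace and stop on an object; "grip_force" is the grip in N (left out, the last holds). Time passes only in rows, so rows that do not move let the fingers close. It gives the time, the measured TCP pose, the force and the opening at its end, in the units of the state.
- observe(): the state, without advancing time (a new reading comes with each control period).
- vision.camera(name): name is "scene" or "top" or "wrist"; returns a dict with "image" (384x512x3 uint8, blue, green, red), "range_z" (384x512 float32, mm along the optical axis (not along the pixel's ray), 0 where there is no reading), "fx", "fy", "cx", "cy" (pixels), "R" (3x3) and "t" (3): a world point X has camera coordinates R X + t. Camera axes: x right, y down, z forward; pixel columns grow to the right and rows downward; lengths in mm; the calibration is good to about 2 mm. A picture is of the moment at which its call begins.
- ctrl.hand_in(): hands the job in, once; it reports no verdict.
Trained networks look in a picture, given as the dict that the camera call returned (one of the last four; its "shot" number tells which), for a name from the list of things; names that differ only in an ending like _2 or _b are one class to them, and where a whole thing is asked for, a point or a joint stands for the part that bears it (a point fixed in the world has none). Each returns a list of dicts, best first, with "conf" (0 to 1); they miss things now and then, are a little off and sometimes report something else, mostly with a low value. They report only what shows in the picture. A call takes as long as a camera call. They do not tell look-alikes from the thing itself.
- vision.trace(target, picture): "region" (384x512 bool, what is visible of it) and "bbox" ([left, top, right, bottom] in pixels, round what is visible of it).
- vision.spot_point(target, picture): "xy" ([column, row] in pixels: a listed point, or the origin of a listed thing).
The state is a dict: "t": time; "joint_pos": joint angles; "dq": joint speeds; "tau": joint torques, N m; "eef_pos": TCP position; "ee_rot": TCP orientation; "ft_force": force on the tool from outside, world axes, zero at the start; "wrist_torque": the same for the moment, N m; "width": finger opening in mm.
Only numpy, scipy, OpenCV 4.12 (cv2) and the standard library are available. Lean on these libraries where they do the work, as an engineer would, in place of code of your own. Each camera call takes 0.05 s, during which the arm holds its last target.

TASK

Take the white splash panel out of its grey storage block and slide it edgewise, fully home, into the slotted block of the stand, then let go of it. Then take hold of the upright pin on the leg's cam lever and, with the lever still open, pull the sprung leg out until its black band stands between the two index noses; hold the leg there while you swing the lever fully closed, in line with the leg. Finish while still holding the pin, so that the leg stays at its mark; leave the bottle, tube rack, jar and tape roll where they are.

Things in the scene. Friction and masses are not known exactly. Their poses are not given: they have to be found in the camera images.
- panel: White flat splash panel, loose, about 0.13 kg: blade 100 mm wide (its x), 8 mm thick (its y), with a thicker grip bar along the top, 60 (x) by 16 mm (y), from 103 to 125 mm above the origin (total height 125). Origin: middle of its lower edge, z up. Either way round is good. It starts upright in the storage block.
- holder: Fixed grey storage block, 130 (its x) by 60 (its y) by 45 mm tall, with a slot along its x, 108 mm long, 13 mm wide, floor 12 mm above its underside. Origin: centre of its underside, on the table.
- stand: Fixed white stand: base plate 150 (its x) by 170 mm (its y, -55 to +115), 12 mm thick, on the table. At y = +60 mm a slotted block, 130 (x) by 45 mm (y), top 70 mm above the table. The leg runs along y in an open channel at x = 0 and comes out towards -y. Two dark steel index noses beside it at y = -50 mm, tops at 36 mm. Origin on the table, on the leg's centre line.
- slot (a point): Centre of the floor of the stand's slot, 30 mm above the table: slot 108 mm long (along the stand's x), 13 mm wide (along y), 40 mm deep, closed at both ends, open at the top. Panel home = its origin at this point. Axes as the stand's.
- index (a point): Point midway between the two index noses, over the leg, 28 mm above the table. Axes as the stand's.
- band_mark (a point): Top centre of the black rubber band round the leg, 6 mm wide along the leg, 28 mm above the table: the length mark. Fixed on the leg, it moves with it to the stand's -y as the leg is pulled. At the start it lies 10 to 50 mm on the +y side of the index; at the mark its y in the stand's frame equals that of index.
- leg: Sliding leg, aluminium bar 24 mm wide; its round foot (radius 18 mm) carries the cam lever. Origin: on the table under the lever's pivot; axes as the stand's. Starts fully in (pivot at stand y = -100 mm), slides up to 90 mm to the stand's -y. A spring always pulls it back in with 4.5 to 6 N, lever closed or not: let go, it slides back. The lever rides on it: the hand on its pin also holds the leg.
- lever (a joint): Black cam lever on the leg, rad: 0 = open, 1.2 = closed (stop); starts at 0 to 0.15. Turns anticlockwise seen from above about the upright axis at the leg's origin; stays where left (friction 0.12 N m). At value v the pin lies from the pivot in direction (-sin(1.2 - v), -cos(1.2 - v)) of the stand's x, y: open it sticks out to -x, closed it points along the leg to -y.
- lever_pin (a point): On the axis of the lever's upright round pin, at the height to grip, 72 mm above the table: pin 16 mm thick, 55 mm from the lever's pivot, free from 48 mm to its top at 92 mm above the table. Being round, it can turn between the fingers while the lever swings, but a firm grip drags on it by a few mm: press on to the stop, or turn the hand along with the lever.
- bottle: White bottle, 56 mm thick, 150 mm tall, beyond the stand. Leave alone. Origin under its centre.
- tube_rack: Rack of sample tubes, 70 by 130 mm, 86 mm tall. Leave alone. Origin under its centre.
- sharps_jar: Sharps jar, 80 mm thick, 110 mm tall. Leave alone. Origin under its centre.
- tape: Tape roll lying flat, 64 mm across, 20 mm tall. Leave alone. Origin under its centre.
Things that resemble listed ones, but are neither listed nor needed, are in the scene too. Of the things shaped like the panel, the white one is meant.

How it is judged (in metres and radians):
On the way, in this order (a step that is already met when the one before it is completed fails the run):
1. the panel stands fully home in the stand's slot and is let go (z of panel in the frame of slot between -0.004 and 0.005 m and horizontal distance between panel and slot below 0.01 m and angle between panel's own z axis and vertical below 0.2 rad and angle between the x axis of panel and the x axis of slot, either way round below 0.15 rad and contact force between the fingers and panel below 0.5 N), for 0.2 s.
2. the leg is drawn out so that the band is at the index, lever still open (y of band_mark in the frame of index between -0.006 and 0.006 m and value of joint lever below 0.4 rad), for 0.2 s.
At the end, for the whole second after the job is handed in: The panel is released and home in the stand's slot (within 5 mm of the floor, upright); the band is within 6 mm of the index line; the lever is within 0.12 rad of its closed stop; the fingers still hold the lever pin and so the leg (contact above 2 N), at rest (all of step 1 and y of band_mark in the frame of index between -0.006 and 0.006 m and value of joint lever above 1.08 rad and contact force between the fingers and leg above 2 N and linear speed of leg below 0.01 m/s); the arm keeps its last pose, push and grip.
It fails at once if the lever is swung more than half closed while the leg is over 12 mm off its mark (value of joint lever above 0.6 rad and not (y of band_mark in the frame of index between -0.012 and 0.012 m)).
It fails at once if the bottle is knocked or moved by more than 20 mm (distance of bottle from where it was at the start of the episode above 0.02 m).
It fails at once if the tube rack is knocked or moved by more than 20 mm (distance of tube_rack from where it was at the start of the episode above 0.02 m).
It fails at once if the sharps jar is knocked or moved by more than 20 mm (distance of sharps_jar from where it was at the start of the episode above 0.02 m).
It fails at once if the tape roll is knocked or moved by more than 20 mm (distance of tape from where it was at the start of the episode above 0.02 m).
It also fails if it takes over 56 s, if anything falls off the work surface, if the arm or the gripper's body presses on something with over 40 N, if the wrist force passes 120 N, or if a joint passes its speed limit or range.

## Working session

There is one attempt and no reset: what is moved stays moved. The work goes in short steps, Python scripts to look and compute and a tool call to move; the robot and the scene stay as the last step left them, time stands still between calls to the robot, and variables do not carry over. Pictures are saved under pics/ and viewed, and the job is handed in when it is done.

Besides the shell and the picture viewer there is one more tool, called as name([rows], argument=value, ...), one row to a line, values as JSON. move_arm: Moves the arm, as the interface text tells. Its arguments: {"type":"object","properties":{"steps":{"type":"array"},"grip":{"type":"number"},"grip_force":{"type":"number"}},"required":["steps"]}

```bash
mkdir -p pics; ls; cat > h.py <<'E'
from rig import observe, vision, ctrl
import numpy as np, cv2
def shot(name,fn):
    p=vision.camera(name); cv2.imwrite('pics/'+fn,p['image']); return p
def back(p,u,v,z=None,depth=None):
    R=np.array(p['R']);t=np.array(p['t'])
    d=np.array([(u-p['cx'])/p['fx'],(v-p['cy'])/p['fy'],1.0])
    C=-R.T@t; w=R.T@d
    if z is not None: return C+w*(z-C[2])/w[2]
    return C+w*depth
def cloud(p):
    h,w=p['range_z'].shape
    u,v=np.meshgrid(np.arange(w),np.arange(h)); Z=p['range_z'].astype(float)
    X=np.stack([(u-p['cx'])/p['fx']*Z,(v-p['cy'])/p['fy']*Z,Z],-1)
    W=(X-np.array(p['t']))@np.array(p['R']); W[Z==0]=np.nan
    return W
def proj(p,X):
    c=np.array(p['R'])@np.array(X)+np.array(p['t']); return [p['fx']*c[0]/c[2]+p['cx'],p['fy']*c[1]/c[2]+p['cy']]
E
python3 - <<'E'
from h import *
s=observe(); print({k:np.round(v,3).tolist() for k,v in s.items()})
for n in ['scene','top','wrist']:
    p=shot(n,n+'0.png')
    print(n,p['fx'],np.round(-np.array(p['R']).T@p['t']))
    for t in ['panel','holder','stand','leg','lever','lever_pin','band_mark','slot','index','bottle','tube_rack','sharps_jar','tape']:
        try:
            r=vision.trace(t,p); print(' ',t,[(round(x['conf'],2),x['bbox']) for x in r][:3])
        except Exception as e: print(t,e)
        try:
            r=vision.spot_point(t,p); print('    pt',t,[(round(x['conf'],2),np.round(x['xy'],1).tolist()) for x in r][:3])
        except Exception as e: print(t,e)
E
```

```text
pics
{'t': 0.0, 'joint_pos': [1.227, 0.468, -0.012, 1.604, 0.006, 1.071, -0.056], 'dq': [0.0, -0.0, 0.002, -0.002, -0.0, -0.001, 0.0], 'tau': [-0.001, -53.238, 0.021, -25.13, 0.011, 0.008, 0.0], 'eef_pos': [192.352, -620.306, 230.33], 'ee_rot': [[0.296, -0.955, -0.001], [-0.955, -0.296, 0.002], [-0.002, 0.0, -1.0]], 'ft_force': [0.413, -0.237, 0.104], 'wrist_torque': [0.009, -0.001, -0.032], 'width': 85.492}
scene 443.7885544720649 [1397. -352.  741.]
  panel [(0.83, [367.8, 140.5, 401.9, 181.7]), (0.81, [351.7, 119.1, 385.3, 157.8]), (0.16, [93.8, 206.1, 133.1, 256.3])]
    pt panel [(0.85, [381.9, 183.5]), (0.73, [332.7, 168.0]), (0.59, [365.3, 157.1])]
  holder [(0.83, [357.1, 165.9, 409.4, 199.0])]
    pt holder []
  stand [(0.62, [292.5, 219.1, 316.4, 282.9]), (0.59, [233.1, 181.8, 332.2, 238.6])]
    pt stand [(0.61, [286.1, 217.2])]
  leg [(0.67, [231.3, 184.3, 303.0, 228.3])]
    pt leg [(0.64, [251.1, 222.9])]
  lever [(0.83, [232.9, 185.1, 251.1, 217.8])]
lever it knows: band_mark, bottle, holder, index, leg, lever_pin, panel, sharps_jar, slot, stand, tape, tube_rack
  leve
[... 2032 characters left out ...]
86.1, 163.5, 278.4, 223.2])]
    pt sharps_jar [(0.59, [383.6, 195.9])]
  tape [(0.65, [371.5, 140.7, 398.0, 168.3])]
    pt tape [(0.7, [207.3, 188.9]), (0.55, [382.5, 154.5])]
wrist 273.7124186942595 [ 262. -598.  374.]
  panel []
    pt panel []
  holder []
    pt holder []
  stand []
    pt stand []
  leg []
    pt leg []
  lever []
lever it knows: band_mark, bottle, holder, index, leg, lever_pin, panel, sharps_jar, slot, stand, tape, tube_rack
  lever_pin []
    pt lever_pin []
  band_mark []
    pt band_mark []
  slot []
    pt slot []
  index []
    pt index []
  bottle []
    pt bottle []
  tube_rack []
    pt tube_rack []
  sharps_jar []
    pt sharps_jar []
  tape []
    pt tape []
```

```bash
python3 - <<'E'
import cv2
a=cv2.imread('pics/top0.png'); print(a.shape)
cv2.imwrite('pics/top0z.png',cv2.resize(a[90:310,50:300],None,fx=3,fy=2.7,interpolation=cv2.INTER_CUBIC)[:, :800])
b=cv2.imread('pics/scene0.png'); cv2.imwrite('pics/scene0z.png',cv2.resize(b[100:300,200:450],None,fx=3,fy=3,interpolation=cv2.INTER_CUBIC))
E
```

```text
(384, 512, 3)
```

View pics/top0.png

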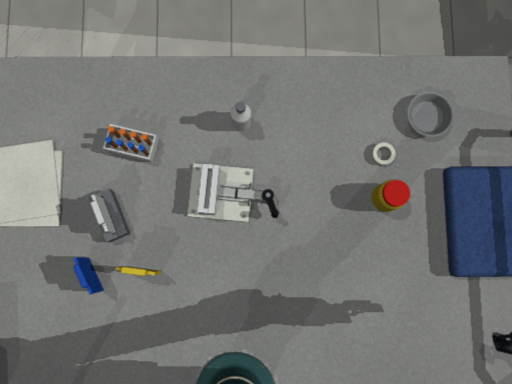

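View pics/top0z.png

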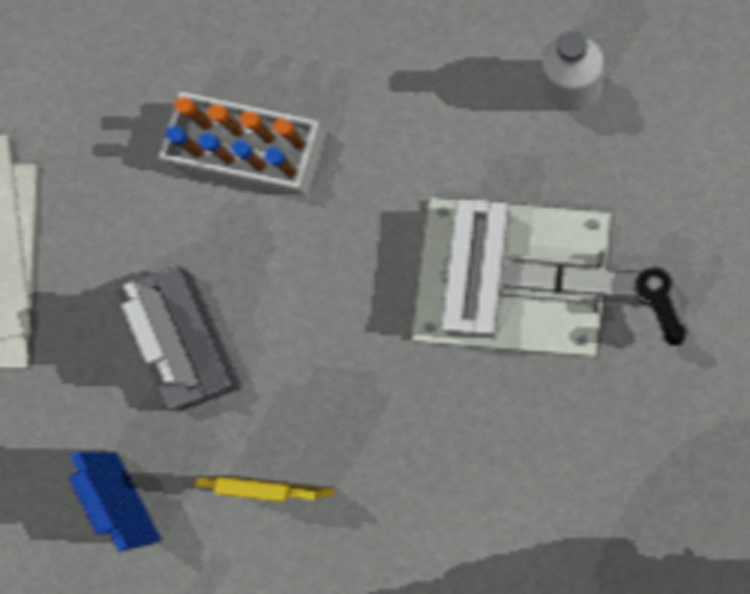

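View pics/scene0z.png

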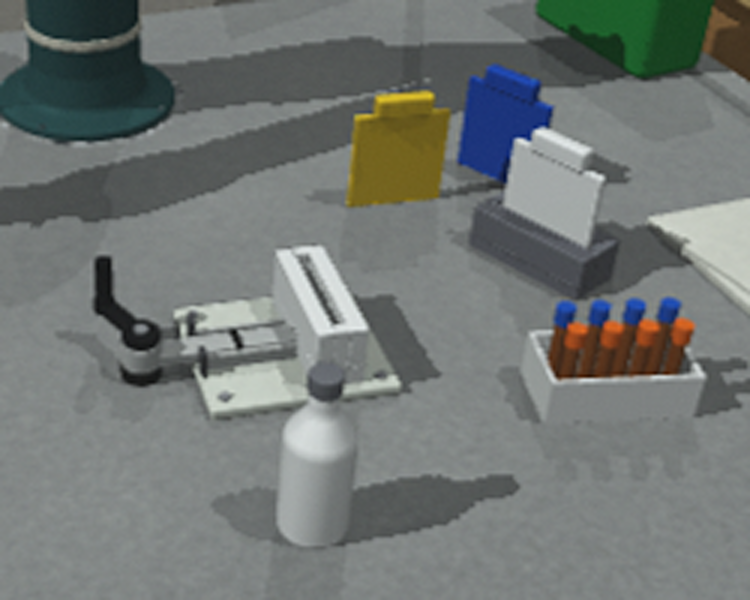

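View pics/scene0.png

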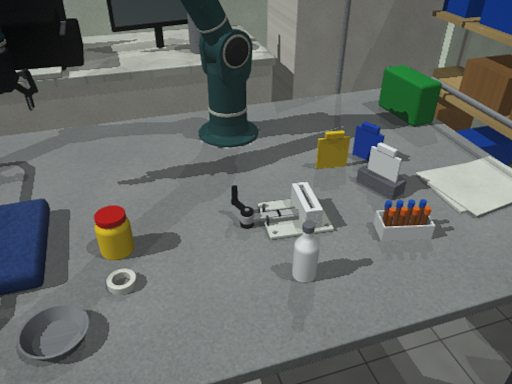

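```bash
python3 - <<'E'
from h import *
p=vision.camera('top'); W=cloud(p)
def rect(mask,lab):
    pts=W[mask][:,:2].astype(np.float32)
    (c,s,a)=cv2.minAreaRect(pts); print(lab,len(pts),np.round(c,1),np.round(s,1),round(a,1),'z',np.round(np.median(W[mask][:,2]),1))
m=np.zeros(W.shape[:2],bool)
def box(u0,v0,u1,v1):
    m=np.zeros(W.shape[:2],bool); m[v0:v1,u0:u1]=1; return m
z=W[...,2]
rect(box(85,180,135,245)&(z>35)&(z<55),'holder top')
rect(box(80,180,135,245)&(z>125)&(z<150),'bar top')
rect(box(80,180,135,245)&(z>100)&(z<118),'blade top')
rect(box(180,155,260,230)&(z>62)&(z<78),'block top')
rect(box(180,155,260,230)&(z>6),'stand')
rect(box(180,155,260,230)&(z>6)&(z<18),'base')
rect(box(255,180,285,225)&(z>80),'pin')
rect(box(255,180,285,225)&(z>30),'leverall')
for n,u,v,zz in [('leg',264.6,197.1,0),('pin',275.1,212,72),('band',236.2,192.4,28),('slot',206,188.4,30),('index',247.4,196.7,28),('stand',229.2,194.3,0),('holder',111.9,215,0),('panel',114.1,213.3,12)]:
    print(n,np.round(back(p,u,v,z=zz),1))
for n,b in [('bottle',(228,98,255,132)),('rack',(100,120,165,168)),('jar',(365,175,415,216)),('tape',(368,138,400,170)),('yellow',(110,255,165,280)),('blue',(70,250,110,296))]:
    rect(box(*b)&(z>8),n)
E
```

```text
holder top 705 [472.  336.2] [130.6  61.1] 22.5 z 46.1
bar top 180 [466.  334.7] [72.9 16.9] 21.9 z 137.4
blade top 52 [471.2 336.1] [99.9  8.8] 23.1 z 113.4
block top 650 [538.5  66.8] [ 45.2 130.5] 84.1 z 71.2
stand 3490 [536.4  39.6] [219.1 207.3] 89.5 z 16.3
base 1915 [536.4  39.6] [219.1 207.3] 89.5 z 12.8
pin 31 [ 469.8 -109. ] [13.  13.4] 89.3 z 91.6
leverall 268 [505.2 -98.7] [87.8 42.9] 35.8 z 49.5
leg [520.9 -85.3   0. ]
pin [ 472.7 -109.2   72. ]
band [531.1  -6.6  28. ]
slot [542.4  75.7  30. ]
index [519.  -37.1  28. ]
stand [529.5  13.3   0. ]
holder [474.1 337.5   0. ]
panel [477.7 328.4  12. ]
bottle 500 [754.3 -22.9] [56.2 90.9] 85.4 z 101.6
rack 1109 [684.1 285. ] [183.9 103.7] 81.1 z 44.9
jar 978 [ 522.5 -426.9] [127.4 108.7] 89.0 z 108.9
tape 300 [ 635.4 -415. ] [69.4 82.7] 66.7 z 20.3
yellow 285 [332.7 266. ] [ 57.5 133.7] 8.6 z 123.1
blue 674 [316.4 394.5] [114.9  91.8] 2.2 z 81.6
```

move_arm([
  {"dx": -2.0, "dy": -3.36, "dz": -0.5},
  {"dx": -2.0, "dy": -3.36, "dz": -0.5},
  {"dx": -2.0, "dy": -3.36, "dz": -0.5},
  {"dx": -2.0, "dy": -3.36, "dz": -0.5},
  {"dx": -2.0, "dy": -3.36, "dz": -0.5},
  {"dx": -2.0, "dy": -3.36, "dz": -0.5},
  {"dx": -2.0, "dy": -3.36, "dz": -0.5},
  {"dx": -2.0, "dy": -3.36, "dz": -0.5},
])

```text
invalid input at $.steps[0]: expected keys dx, dy, dz, rx, ry, rz
```

move_arm([
  {"dx": -3.5, "dy": -1.8},
  {"dx": -3.5, "dy": -1.8},
  {"dx": -3.5, "dy": -1.8},
  {"dx": -3.5, "dy": -1.8},
  {"dx": -3.5, "dy": -1.8},
  {"dx": -3.5, "dy": -1.8},
  {"dx": -3.5, "dy": -1.8},
  {"dx": -3.5, "dy": -1.8},
])

```text
invalid input at $.steps[0]: expected keys dx, dy, dz, rx, ry, rz
```

move_arm([
  {"dx": -3.5, "dy": -1.8},
  {"dx": -3.5, "dy": -1.8},
  {},
])

```text
invalid input at $.steps[0]: expected keys dx, dy, dz, rx, ry, rz
```

```bash
cat > v.py <<'E'
from h import *
import sys
p=shot('wrist',sys.argv[1]); W=cloud(p); np.save('W.npy',W)
print(observe()['t'], np.round(-np.array(p['R']).T@p['t']), np.round(np.array(p['R'])[2],2))
for t in ['panel','holder','stand','leg','lever_pin','band_mark','slot','index']:
    print(t,[(round(x['conf'],2),np.round(x['xy'],1).tolist()) for x in vision.spot_point(t,p)][:3])
np.savez('P.npz',R=p['R'],t=p['t'],K=[p['fx'],p['fy'],p['cx'],p['cy']],img=p['image'],rz=p['range_z'])
E
python3 v.py w1.png
```

```text
4.0 [ 262. -598.  374.] [-0.27 -0.08 -0.96]
panel []
holder []
stand []
leg []
lever_pin []
band_mark []
slot []
index []
```

View pics/w1.png

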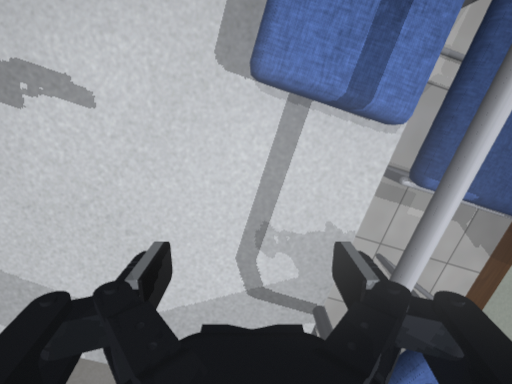

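move_arm([
  {"dx": -2.0, "dy": -3.36, "dz": -0.5, "rx": 0, "ry": 0, "rz": 0},
  {"dx": -2.0, "dy": -3.36, "dz": -0.5, "rx": 0, "ry": 0, "rz": 0},
  {"dx": -2.0, "dy": -3.36, "dz": -0.5, "rx": 0, "ry": 0, "rz": 0},
  {"dx": -2.0, "dy": -3.36, "dz": -0.5, "rx": 0, "ry": 0, "rz": 0},
  {"dx": -2.0, "dy": -3.36, "dz": -0.5, "rx": 0, "ry": 0, "rz": 0},
  {"dx": -2.0, "dy": -3.36, "dz": -0.5, "rx": 0, "ry": 0, "rz": 0},
  {"dx": -2.0, "dy": -3.36, "dz": -0.5, "rx": 0, "ry": 0, "rz": 0},
  {"dx": -2.0, "dy": -3.36, "dz": -0.5, "rx": 0, "ry": 0, "rz": 0},
])

```text
t: 5.07
eef_pos: [402.9, -386.8, 271.9]
ee_rot: [[0.296, -0.955, 0.0], [-0.955, -0.296, -0.001], [0.001, -0.0, -1.0]]
ft_force: [0.4, -0.4, 0.9]
width: 85.3
```

move_arm([
  {"dx": -3.5, "dy": -1.8, "dz": 0, "rx": 0, "ry": 0, "rz": 0},
  {"dx": -3.5, "dy": -1.8, "dz": 0, "rx": 0, "ry": 0, "rz": 0},
  {"dx": -3.5, "dy": -1.8, "dz": 0, "rx": 0, "ry": 0, "rz": 0},
  {"dx": -3.5, "dy": -1.8, "dz": 0, "rx": 0, "ry": 0, "rz": 0},
  {"dx": -3.5, "dy": -1.8, "dz": 0, "rx": 0, "ry": 0, "rz": 0},
  {"dx": -3.5, "dy": -1.8, "dz": 0, "rx": 0, "ry": 0, "rz": 0},
  {"dx": -3.5, "dy": -1.8, "dz": 0, "rx": 0, "ry": 0, "rz": 0},
  {"dx": -3.5, "dy": -1.8, "dz": 0, "rx": 0, "ry": 0, "rz": 0},
])

```text
t: 5.73
eef_pos: [456.5, -76.5, 271.7]
ee_rot: [[0.296, -0.955, 0.001], [-0.955, -0.296, -0.001], [0.001, -0.001, -1.0]]
ft_force: [0.6, -1.2, -0.4]
width: 85.4
```

move_arm([
  {"dx": -3.5, "dy": -1.8, "dz": 0, "rx": 0, "ry": 0, "rz": 0},
  {"dx": -3.5, "dy": -1.8, "dz": 0, "rx": 0, "ry": 0, "rz": 0},
  {"dx": 0, "dy": 0, "dz": 0, "rx": 0, "ry": 0, "rz": 0},
])

```text
t: 5.98
eef_pos: [470.9, 7.6, 272.1]
ee_rot: [[0.307, -0.952, 0.002], [-0.952, -0.307, 0.003], [-0.003, -0.003, -1.0]]
ft_force: [-0.2, -0.0, 0.1]
width: 85.2
```

```bash
python3 - <<'E'
s=open('v.py').read()
import re
i=s.index("for t in"); j=s.index("np.savez")
open('v.py','w').write(s[:i]+"s=observe();print(np.round(s['eef_pos'],1),np.round(s['ee_rot'],3).tolist(),np.round(s['ft_force'],1),s['width'])\n"+s[j:])
E
python3 v.py w2.png
```

```text
6.0333 [540.  30. 415.] [-0.27 -0.08 -0.96]
[470.5   3.6 271.7] [[0.304, -0.953, 0.001], [-0.953, -0.304, 0.001], [-0.001, -0.001, -1.0]] [ 0.1 -1.3 -0.5] 85.67934519035973
```

View pics/w2.png

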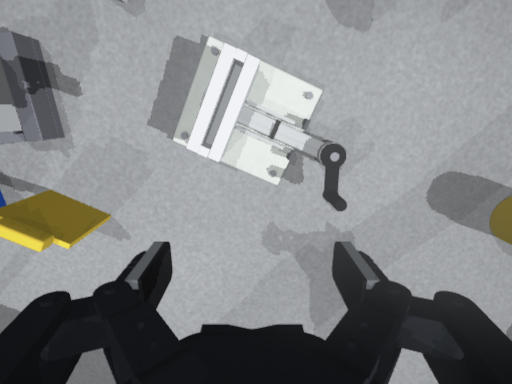

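```bash
cat > an.py <<'E'
import numpy as np, cv2
d=np.load('P.npz'); W=np.load('W.npy'); z=W[...,2]; img=d['img']; H=img.astype(int).sum(2)/3
def rect(mask,lab):
    pts=W[mask][:,:2].astype(np.float32)
    c,s,a=cv2.minAreaRect(pts); print(lab,len(pts),np.round(c,1),np.round(s,1),round(a,2),'z',np.round(np.nanmedian(z[mask]),1)); return c,s,a
def near(x,y,r): return np.hypot(W[...,0]-x,W[...,1]-y)<r
E
python3 - <<'E'
from an import *
m=(abs(z-70)<5)&near(538,67,85)
c,s,a=rect(m,'blocktop')
# hull of slot
pts=W[m][:,:2]
ang=np.deg2rad(a); 
e=np.array([np.cos(ang),np.sin(ang)]); f=np.array([-e[1],e[0]])
q=(W[...,:2]-np.array(c)); A=q@e; B=q@f
ins=(z<62)&(abs(A)<min(s)/2 if s[0]<s[1] else abs(B)<s[1]/2)&(near(*c,85))
print('a,b range of deep', )
for k,g in (('A',A),('B',B)):
    print(k,np.nanpercentile(g[m],[1,99]))
inn=(z<64)&(abs(A)<s[0]/2-5)&(abs(B)<s[1]/2-5)
rect(inn,'slot hole'); print(np.percentile(A[inn],[2,98]),np.percentile(B[inn],[2,98]))
m=(z>80)&(z<100)&near(470,-109,30); rect(m,'pin'); print(W[m].mean(0))
m=(z>6)&(z<17)&near(535,35,130); rect(m,'base')
sx=np.array([.995,-.103]); sy=np.array([.103,.995])
m=(z>31)&(z<42)&near(527,-43,45); print('nose',[np.round(w,1).tolist() for w in W[m][::4]][:10])
m=(z>18)&(z<34)&(H<80)&near(531,-10,40); print('band',m.sum(),W[m].mean(0) if m.sum() else 0)
E
```

```text
blocktop 3291 [538.6  70. ] [ 45.1 130.1] 84.25 z 69.4
a,b range of deep
A [-22.22790711  22.01684269]
B [-64.02636288  63.36200688]
slot hole 966 [538.6  71.1] [ 11.9 108.6] 84.6 z 30.1
[-2.70294621  6.72850772] [-54.03865324  53.88960357]
pin 157 [ 471.4 -106.1] [14.5 15.1] 83.95 z 91.1
[ 471.69750114 -104.94842639   89.6651202 ]
base 7020 [533.6  20. ] [211.  150.2] 84.16 z 11.5
nose [[557.7, -39.8, 31.0], [557.5, -43.4, 34.5], [556.3, -43.9, 34.7], [554.6, -42.9, 35.6], [552.6, -40.6, 37.0], [551.0, -40.0, 35.6], [549.4, -39.1, 36.3], [547.8, -38.8, 33.0], [549.4, -43.4, 36.3], [547.8, -42.8, 35.2]]
band 0 0
```

```bash
python3 v.py w3.png; python3 - <<'E'
from an import *
m=(abs(z-70)<5)&near(538,67,85)
c,s,a=rect(m,'blocktop')
m=(z>80)&(z<100)&near(470,-109,30); rect(m,'pin'); 
m=(z>39)&(z<50)&near(472,336,85); rect(m,'holder part')
sy=np.array([np.cos(np.deg2rad(a)),np.sin(np.deg2rad(a))]); sx=np.array([sy[1],-sy[0]])
so=np.array(c)-60*sy; Y=(W[...,:2]-so)@sy; X=(W[...,:2]-so)@sx
mm=(abs(X)<6)&(Y>-70)&(Y<35)
for y in range(-70,35,3):
    k=mm&(Y>=y)&(Y<y+3); print(y,k.sum(),round(H[k].mean()) if k.sum() else 0,end='; ')
import cv2
cv2.imwrite('pics/w3z.png',cv2.resize(img[20:220,140:400],None,fx=3,fy=3,interpolation=cv2.INTER_CUBIC))
E
```

```text
6.0833 [540.  26. 414.] [-0.27 -0.09 -0.96]
[470.2   0.8 271.5] [[0.3, -0.954, 0.0], [-0.954, -0.3, -0.0], [0.0, -0.0, -1.0]] [ 0.3  0.1 -0.6] 85.20533387222312
blocktop 3322 [538.6  70. ] [ 45.1 130.2] 84.28 z 69.4
pin 160 [ 471.4 -106.2] [14.7 15.2] 19.61 z 90.9
holder part 2595 [475.3 316.8] [138.   50.6] 4.68 z 44.2
-70 18 159; -67 19 159; -64 20 176; -61 17 214; -58 19 216; -55 17 216; -52 20 216; -49 20 216; -46 16 216; -43 19 217; -40 20 217; -37 19 217; -34 19 217; -31 18 217; -28 20 218; -25 20 218; -22 20 212; -19 17 115; -16 20 87; -13 22 136; -10 18 202; -7 20 218; -4 19 218; -1 19 219; 2 20 219; 5 20 219; 8 19 219; 11 20 219; 14 21 219; 17 18 218; 20 20 192; 23 20 182; 26 20 182; 29 21 182; 32 20 182;
```

View pics/w3z.png

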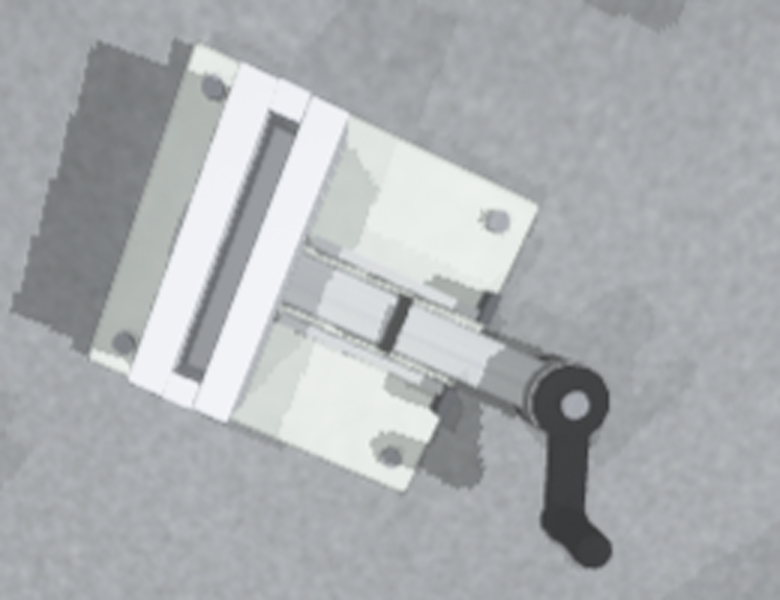

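move_arm([
  {"dx": 0, "dy": 0, "dz": 0, "rx": 0, "ry": 0, "rz": -5},
  {"dx": -3.44, "dy": -1.45, "dz": 0.4, "rx": 0, "ry": 0, "rz": 0},
  {"dx": -3.44, "dy": -1.45, "dz": 0.4, "rx": 0, "ry": 0, "rz": 0},
  {"dx": -3.44, "dy": -1.45, "dz": 0.4, "rx": 0, "ry": 0, "rz": 0},
  {"dx": -3.44, "dy": -1.45, "dz": 0.4, "rx": 0, "ry": 0, "rz": 0},
  {"dx": -3.44, "dy": -1.45, "dz": 0.4, "rx": 0, "ry": 0, "rz": 0},
  {"dx": -3.44, "dy": -1.45, "dz": 0.4, "rx": 0, "ry": 0, "rz": 0},
  {"dx": -3.44, "dy": -1.45, "dz": 0.4, "rx": 0, "ry": 0, "rz": 0},
])

```text
t: 6.75
eef_pos: [473.8, 260.2, 243.0]
ee_rot: [[0.375, -0.927, 0.0], [-0.927, -0.375, -0.001], [0.001, -0.0, -1.0]]
ft_force: [0.5, 0.5, 0.0]
width: 85.6
```

move_arm([
  {"dx": -3.44, "dy": -1.45, "dz": 0.4, "rx": 0, "ry": 0, "rz": 0},
  {"dx": -3.44, "dy": -1.45, "dz": 0.4, "rx": 0, "ry": 0, "rz": 0},
  {"dx": 0, "dy": 0, "dz": 0, "rx": 0, "ry": 0, "rz": 0},
  {"dx": 0, "dy": 0, "dz": 0, "rx": 0, "ry": 0, "rz": 0},
  {"dx": 0, "dy": 0, "dz": 0, "rx": 0, "ry": 0, "rz": 0},
])

```text
t: 7.17
eef_pos: [474.6, 333.2, 234.7]
ee_rot: [[0.377, -0.926, -0.0], [-0.926, -0.377, -0.002], [0.002, 0.001, -1.0]]
ft_force: [-0.4, -0.2, -0.1]
width: 85.4
```

```bash
python3 v.py w4.png; python3 - <<'E'
from an import *
m=(abs(z-45)<4)&near(472,336,80);rect(m,'holder')
m=(abs(z-115)<3.5)&near(472,336,80);rect(m,'blade top')
m=(abs(z-137)<4)&near(472,336,80);rect(m,'bar top')
E
```

```text
7.2167 [542. 362. 377.] [-0.26 -0.11 -0.96]
[474.9 332.8 235. ] [[0.375, -0.927, 0.0], [-0.927, -0.375, -0.002], [0.002, 0.001, -1.0]] [ 0.4 -0.   0.5] 85.23494281271573
holder 3534 [472.1 340.1] [129.2  60.2] 22.72 z 44.5
blade top 272 [471.6 340.9] [98.4  7.8] 21.9 z 116.5
bar top 1046 [471.8 340.9] [59.  15.5] 22.13 z 136.3
```

View pics/w4.png

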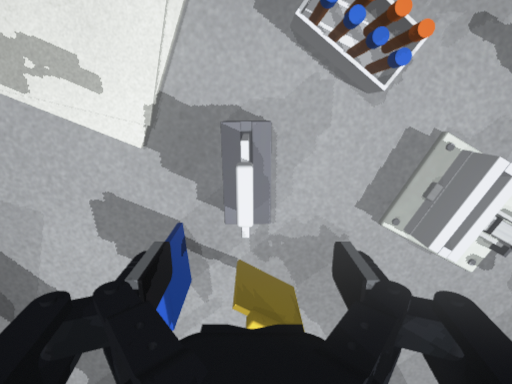

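move_arm([
  {"dx": -0.55, "dy": 0.1, "dz": 0, "rx": 0, "ry": 0, "rz": 0},
  {"dx": 0, "dy": 0, "dz": 3.2, "rx": 0, "ry": 0, "rz": 0},
  {"dx": 0, "dy": 0, "dz": 3.2, "rx": 0, "ry": 0, "rz": 0},
  {"dx": 0, "dy": 0, "dz": 3.2, "rx": 0, "ry": 0, "rz": 0},
  {"dx": 0, "dy": 0, "dz": 3.2, "rx": 0, "ry": 0, "rz": 0},
  {"dx": 0, "dy": 0, "dz": 0, "rx": 0, "ry": 0, "rz": 0},
  {"dx": 0, "dy": 0, "dz": 0, "rx": 0, "ry": 0, "rz": 0},
])

```text
t: 7.8
eef_pos: [470.5, 338.5, 106.6]
ee_rot: [[0.377, -0.926, -0.002], [-0.926, -0.377, -0.002], [0.001, 0.003, -1.0]]
ft_force: [0.2, 0.3, 1.0]
width: 85.0
```

```bash
python3 v.py w5.png; python3 - <<'E'
from an import *
m=(abs(z-137)<4)&near(472,338,80);rect(m,'bar top')
E
```

```text
7.85 [538. 367. 249.] [-0.27 -0.11 -0.96]
[471.5 339.8 108.4] [[0.377, -0.926, 0.001], [-0.926, -0.377, 0.0], [-0.0, -0.001, -1.0]] [-0.2  0.3  1.4] 85.5472410352712
bar top 4658 [471.4 342.3] [103.6  59. ] 88.51 z 136.4
```

View pics/w5.png

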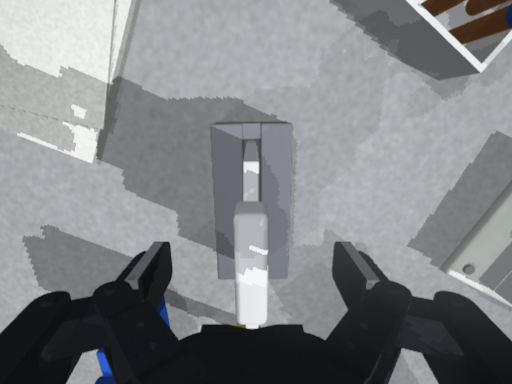

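move_arm([
  {"dx": 0, "dy": 0, "dz": 0, "rx": 0, "ry": 0, "rz": 0},
  {"dx": 0, "dy": 0, "dz": 0, "rx": 0, "ry": 0, "rz": 0},
  {"dx": 0, "dy": 0, "dz": 0, "rx": 0, "ry": 0, "rz": 0},
  {"dx": 0, "dy": 0, "dz": 0, "rx": 0, "ry": 0, "rz": 0},
  {"dx": 0, "dy": 0, "dz": 0, "rx": 0, "ry": 0, "rz": 0},
  {"dx": 0, "dy": 0, "dz": 0, "rx": 0, "ry": 0, "rz": 0},
  {"dx": 0, "dy": 0, "dz": 0, "rx": 0, "ry": 0, "rz": 0},
  {"dx": 0, "dy": 0, "dz": 0, "rx": 0, "ry": 0, "rz": 0},
], grip=0, grip_force=50)

```text
t: 8.52
eef_pos: [471.1, 340.1, 107.9]
ee_rot: [[0.378, -0.926, 0.001], [-0.926, -0.378, 0.0], [0.0, -0.001, -1.0]]
ft_force: [-0.7, 0.2, 5.3]
width: 15.7
```

```bash
python3 v.py w6.png; python3 - <<'E'
from an import *
m=(abs(z-137)<2)&near(472,338,60);rect(m,'bar top')
E
```

```text
8.5667 [538. 368. 250.] [-0.26 -0.11 -0.96]
[471.2 340.1 107.9] [[0.378, -0.926, 0.001], [-0.926, -0.378, 0.0], [0.0, -0.001, -1.0]] [-0.1 -0.8  6.4] 14.800778930092275
bar top 3530 [473.3 339.4] [58.1 39.3] 44.31 z 136.5
```

View pics/w6.png

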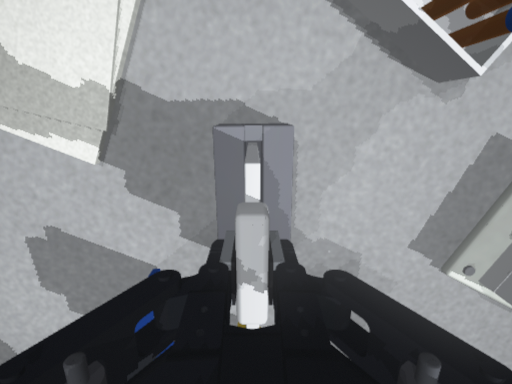

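move_arm([
  {"dx": 0, "dy": 0, "dz": -1, "rx": 0, "ry": 0, "rz": 0},
  {"dx": 0, "dy": 0, "dz": -2, "rx": 0, "ry": 0, "rz": 0},
  {"dx": 0, "dy": 0, "dz": -3, "rx": 0, "ry": 0, "rz": 0},
  {"dx": 0, "dy": 0, "dz": -3, "rx": 0, "ry": 0, "rz": 0},
  {"dx": 0, "dy": 0, "dz": 0, "rx": 0, "ry": 0, "rz": 0},
])

```text
t: 8.98
eef_pos: [472.9, 342.4, 203.1]
ee_rot: [[0.379, -0.926, 0.007], [-0.926, -0.379, 0.006], [-0.002, -0.009, -1.0]]
ft_force: [-0.1, 0.4, -1.1]
width: 15.2
```

move_arm([
  {"dx": 2, "dy": 0.3, "dz": 0, "rx": 0, "ry": 0, "rz": 0},
  {"dx": 3.8, "dy": 0.56, "dz": 0, "rx": 0, "ry": 0, "rz": 0},
  {"dx": 3.8, "dy": 0.56, "dz": 0, "rx": 0, "ry": 0, "rz": 0},
  {"dx": 3.8, "dy": 0.56, "dz": 0, "rx": 0, "ry": 0, "rz": 0},
  {"dx": 3.8, "dy": 0.56, "dz": 0, "rx": 0, "ry": 0, "rz": 0},
  {"dx": 3.8, "dy": 0.56, "dz": 0, "rx": 0, "ry": 0, "rz": 0},
  {"dx": 3.8, "dy": 0.56, "dz": 0, "rx": 0, "ry": 0, "rz": 0},
  {"dx": 2.7, "dy": 0.39, "dz": 0, "rx": 0, "ry": 0, "rz": 0},
])

```text
t: 9.65
eef_pos: [537.3, 65.7, 196.7]
ee_rot: [[0.375, -0.927, -0.001], [-0.927, -0.375, -0.002], [0.001, 0.002, -1.0]]
ft_force: [-0.1, 0.5, -2.4]
width: 15.0
```

move_arm([
  {"dx": 0, "dy": 0, "dz": 0, "rx": 0, "ry": 0, "rz": 7},
  {"dx": 0, "dy": 0, "dz": 0, "rx": 0, "ry": 0, "rz": 7},
  {"dx": 0, "dy": 0, "dz": 0, "rx": 0, "ry": 0, "rz": 7},
  {"dx": 0, "dy": 0, "dz": 0, "rx": 0, "ry": 0, "rz": 6.9},
  {"dx": 0, "dy": 0, "dz": 0, "rx": 0, "ry": 0, "rz": 0},
  {"dx": 0, "dy": 0, "dz": 0, "rx": 0, "ry": 0, "rz": 0},
  {"dx": 0, "dy": 0, "dz": 0, "rx": 0, "ry": 0, "rz": 0},
])

```text
t: 10.23
eef_pos: [537.0, 70.2, 197.0]
ee_rot: [[-0.095, -0.995, -0.001], [-0.995, 0.095, 0.0], [0.0, 0.001, -1.0]]
ft_force: [0.9, -0.3, -2.4]
width: 15.2
```

```bash
python3 v.py w7.png; python3 - <<'E'
from an import *
m=(abs(z-70)<5)&near(538,70,85);rect(m,'blocktop')
m=(z>217)&(z<240)&near(538,70,60);rect(m,'bar top')
m=(z>195)&(z<210)&near(538,70,60)&(H>100);rect(m,'blade top')
E
```

```text
10.2833 [609.  64. 339.] [-0.28  0.03 -0.96]
[537.1  70.1 197. ] [[-0.096, -0.995, -0.001], [-0.995, 0.096, 0.0], [0.0, 0.001, -1.0]] [-0.2  0.2 -1.4] 15.330762902549754
blocktop 2909 [547.2  69. ] [ 45.  112.9] 84.34 z 69.4
bar top 5304 [537.4  71.1] [51.1 50.4] 39.01 z 225.6
blade top 964 [537.7  69.1] [96.5 40.1] 11.93 z 205.6
```

View pics/w7.png

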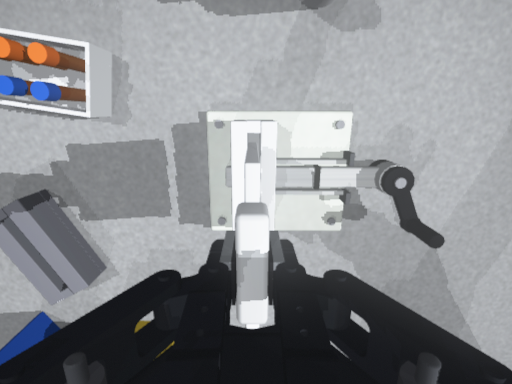

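```bash
python3 - <<'E'
from an import *
T=np.array([537.1,70.1]); x=np.array([-.096,-.995]); y=np.array([-.995,.096])
q=W[...,:2]-T; A=q@x; B=q@y
m=(abs(z-206)<3)&(B<-32)&(B>-60)&(abs(A)<20); rect(m,'blade top'); 
for b in range(-54,-30,4):
    k=m&(B>=b)&(B<b+4)
    if k.sum(): print(b,k.sum(),np.round([A[k].min(),A[k].max(),z[k].mean()],1))
m=(z>220)&(z<232)&(B<-12)&(abs(A)<14)
for b in range(-36,-10,4):
    k=m&(B>=b)&(B<b+4)
    if k.sum(): print('bar',b,k.sum(),np.round([np.percentile(A[k],3),np.percentile(A[k],97),z[k].mean()],1))
k=(abs(z-69.4)<2)&(abs(A)<30)
for b in range(-66,-40,4):
    kk=k&(B>=b)&(B<b+4); print('blk',b,np.round(np.sort(A[kk])[[0,-1]],1), np.round(sorted(A[(z<60)&(abs(A)<15)&(B>=b)&(B<b+4)])[::20],1)[[0,-1]] if ((z<60)&(abs(A)<15)&(B>=b)&(B<b+4)).sum() else 0)
print('min B block',np.percentile(B[k],1), 'hole',np.percentile(B[(z<60)&(abs(A)<4)],[0,1,5]))
E
```

```text
blade top 562 [578.   67.3] [ 7.7 17.9] 84.51 z 205.5
-50 131 [ -4.9   2.5 205.3]
-46 128 [ -5.    2.6 205.6]
-42 121 [ -5.    2.6 205.6]
-38 121 [ -5.    2.6 205.6]
-34 61 [ -5.    2.7 205.6]
bar -32 227 [ -7.7   5.4 223.4]
bar -28 302 [ -8.6   6.2 225.3]
bar -24 279 [ -8.3   6.1 225.4]
bar -20 265 [ -8.3   6.  225.4]
bar -16 275 [ -8.8   6.5 225.4]
blk -66 [-21.8  22.2] 0
blk -62 [-21.9  22.3] 0
blk -58 [-22.   22.4] 0
blk -54 [-22.2  22.5] [-6.2  1.5]
blk -50 [-22.1  22.6] [-6.2  4.8]
blk -46 [-21.3  22.7] [-6.2  6.8]
blk -42 [-21.4  21.9] [-6.3 -6.3]
min B block -65.72077036495462 hole [-189.08646783 -187.82768872 -183.11451129]
```

move_arm([
  {"dx": 0, "dy": 0, "dz": 1.3, "rx": 0, "ry": 0, "rz": 0},
  {"dx": 0, "dy": 0, "dz": 1.2, "rx": 0, "ry": 0, "rz": 0},
  {"dx": 0, "dy": 0, "dz": 0.5, "rx": 0, "ry": 0, "rz": 0},
  {"dx": 0, "dy": 0, "dz": 0.5, "rx": 0, "ry": 0, "rz": 0},
  {"dx": 0, "dy": 0, "dz": 0, "rx": 0, "ry": 0, "rz": 0},
  {"dx": 0, "dy": 0, "dz": 0, "rx": 0, "ry": 0, "rz": 0},
])

```text
t: 10.78
eef_pos: [537.3, 70.0, 162.0]
ee_rot: [[-0.098, -0.995, -0.001], [-0.995, 0.098, 0.0], [-0.0, 0.001, -1.0]]
ft_force: [0.6, -0.0, 0.2]
width: 15.0
```

```bash
python3 v.py w8.png
```

```text
10.8333 [610.  64. 304.] [-0.28  0.03 -0.96]
[537.5  70.1 162.4] [[-0.099, -0.995, 0.0], [-0.995, 0.099, 0.0], [-0.0, -0.0, -1.0]] [-0.2  0.4 -1.4] 15.577340686891272
```

View pics/w8.png

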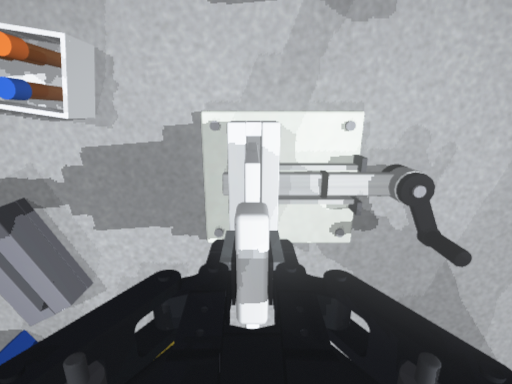

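move_arm([
  {"dx": 0, "dy": 0, "dz": 0.8, "rx": 0, "ry": 0, "rz": 0},
  {"dx": 0, "dy": 0, "dz": 0.8, "rx": 0, "ry": 0, "rz": 0},
  {"dx": 0, "dy": 0, "dz": 0.8, "rx": 0, "ry": 0, "rz": 0},
  {"dx": 0, "dy": 0, "dz": 0.6, "rx": 0, "ry": 0, "rz": 0},
  {"dx": 0, "dy": 0, "dz": 0, "rx": 0, "ry": 0, "rz": 0},
  {"dx": 0, "dy": 0, "dz": 0, "rx": 0, "ry": 0, "rz": 0},
])

```text
t: 11.33
eef_pos: [537.0, 70.0, 131.6]
ee_rot: [[-0.099, -0.995, -0.001], [-0.995, 0.099, -0.0], [0.0, 0.001, -1.0]]
ft_force: [-0.9, 0.1, -0.7]
width: 15.1
```

move_arm([
  {"dx": 0, "dy": 0, "dz": 0.3, "rx": 0, "ry": 0, "rz": 0},
  {"dx": 0, "dy": 0, "dz": 0.3, "rx": 0, "ry": 0, "rz": 0},
  {"dx": 0, "dy": 0, "dz": 0.2, "rx": 0, "ry": 0, "rz": 0},
  {"dx": 0, "dy": 0, "dz": 0, "rx": 0, "ry": 0, "rz": 0},
  {"dx": 0, "dy": 0, "dz": 0, "rx": 0, "ry": 0, "rz": 0},
])

```text
t: 11.75
eef_pos: [537.8, 70.2, 125.8]
ee_rot: [[-0.099, -0.995, 0.001], [-0.995, 0.099, -0.0], [0.0, -0.001, -1.0]]
ft_force: [-3.8, -0.5, 10.3]
width: 15.1
```

move_arm([
  {"dx": 0, "dy": 0, "dz": 0, "rx": 0, "ry": 0, "rz": 0},
  {"dx": 0, "dy": 0, "dz": 0, "rx": 0, "ry": 0, "rz": 0},
  {"dx": 0, "dy": 0, "dz": 0, "rx": 0, "ry": 0, "rz": 0},
  {"dx": 0, "dy": 0, "dz": 0, "rx": 0, "ry": 0, "rz": 0},
  {"dx": 0, "dy": 0, "dz": 0, "rx": 0, "ry": 0, "rz": 0},
], grip=1)

```text
t: 12.17
eef_pos: [537.3, 70.0, 124.1]
ee_rot: [[-0.099, -0.995, -0.0], [-0.995, 0.099, -0.0], [0.0, 0.0, -1.0]]
ft_force: [-0.6, 0.0, 0.2]
width: 75.0
```

move_arm([
  {"dx": 0, "dy": 0, "dz": -1, "rx": 0, "ry": 0, "rz": 0},
  {"dx": 0, "dy": 0, "dz": -3, "rx": 0, "ry": 0, "rz": 0},
  {"dx": 0, "dy": 0, "dz": -4, "rx": 0, "ry": 0, "rz": 0},
  {"dx": 0, "dy": 0, "dz": 0, "rx": 0, "ry": 0, "rz": 0},
  {"dx": 0, "dy": 0, "dz": 0, "rx": 0, "ry": 0, "rz": 0},
])

```text
t: 12.58
eef_pos: [539.1, 70.4, 207.4]
ee_rot: [[-0.099, -0.995, 0.006], [-0.995, 0.099, 0.0], [-0.001, -0.006, -1.0]]
ft_force: [-0.6, 0.0, -0.3]
width: 85.1
```

```bash
python3 v.py w9.png;  python3 - <<'E'
from an import *
m=(abs(z-70)<4)&near(538,70,85);rect(m,'blocktop')
m=(abs(z-155)<5)&near(538,70,60);rect(m,'bar top')
m=(abs(z-133)<3)&near(538,70,60);rect(m,'blade top')
m=(z>80)&(z<100)&near(470,-109,30); rect(m,'pin'); 
E
```

```text
12.6333 [611.  64. 350.] [-0.28  0.03 -0.96]
[537.9  70.  205.6] [[-0.099, -0.995, 0.002], [-0.995, 0.099, -0.0], [-0.0, -0.002, -1.0]] [-0.5  0.1 -0.7] 85.43093837887967
blocktop 3148 [539.2  69.8] [ 45.  128.6] 84.31 z 69.5
bar top 1509 [538.3  70.4] [15.7 59.4] 83.76 z 154.3
blade top 356 [537.7  69.5] [  9.6 100.2] 84.74 z 134.5
pin 269 [ 471.6 -106.1] [15.5 15.7] 71.69 z 90.8
```

View pics/w9.png

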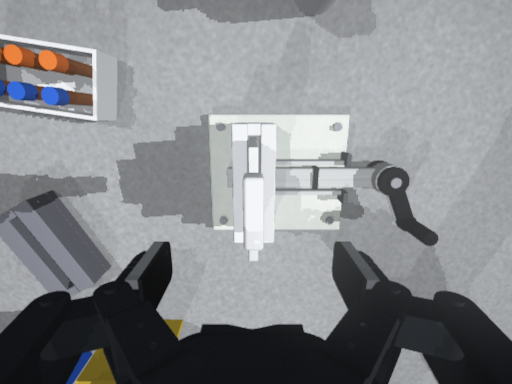

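move_arm([
  {"dx": 3.64, "dy": 0.97, "dz": 0, "rx": 0, "ry": 0, "rz": 0},
  {"dx": 3.64, "dy": 0.97, "dz": 0, "rx": 0, "ry": 0, "rz": 0},
  {"dx": 3.64, "dy": 0.97, "dz": 0, "rx": 0, "ry": 0, "rz": 0},
  {"dx": 3.64, "dy": 0.97, "dz": 0, "rx": 0, "ry": 0, "rz": 0},
  {"dx": 3.64, "dy": 0.97, "dz": 0, "rx": 0, "ry": 0, "rz": 0},
  {"dx": 0, "dy": 0, "dz": 3.5, "rx": 0, "ry": 0, "rz": 0},
  {"dx": 0, "dy": 0, "dz": 3.5, "rx": 0, "ry": 0, "rz": 0},
  {"dx": 0, "dy": 0, "dz": 0, "rx": 0, "ry": 0, "rz": 0},
])

```text
t: 13.3
eef_pos: [465.6, -106.4, 128.4]
ee_rot: [[-0.101, -0.995, -0.012], [-0.995, 0.101, 0.003], [-0.002, 0.013, -1.0]]
ft_force: [-1.4, 0.8, -0.8]
width: 85.3
```

move_arm([
  {"dx": 0, "dy": 0, "dz": 0, "rx": 0, "ry": 0, "rz": 0},
  {"dx": 0, "dy": 0, "dz": 0, "rx": 0, "ry": 0, "rz": 0},
])

```text
t: 13.47
eef_pos: [471.7, -105.7, 135.0]
ee_rot: [[-0.098, -0.995, 0.0], [-0.995, 0.098, 0.0], [-0.0, -0.0, -1.0]]
ft_force: [0.4, -0.4, -0.5]
width: 85.5
```

```bash
python3 v.py w10.png;  python3 - <<'E'
from an import *
m=(z>84)&(z<100)&near(471,-106,25); rect(m,'pin'); 
m=near(522.8,-89.2,20); print(np.nanpercentile(z[m],[50,90,99]))
from rig import observe; print(np.round(observe()['joint_pos'],2))
E
```

```text
13.5167 [ 544. -112.  277.] [-0.28  0.03 -0.96]
[ 472.3 -105.8  135.6] [[-0.098, -0.995, 0.002], [-0.995, 0.098, -0.0], [0.0, -0.002, -1.0]] [-0.7 -0.1  0.4] 85.3020726151691
pin 385 [ 471.2 -107.4] [15.4 15.1] 67.55 z 91.2
[47.85392583 50.03780777 51.96729919]
[ 0.44  0.35 -0.34  2.07  0.17  0.75 -1.67]
```

View pics/w10.png

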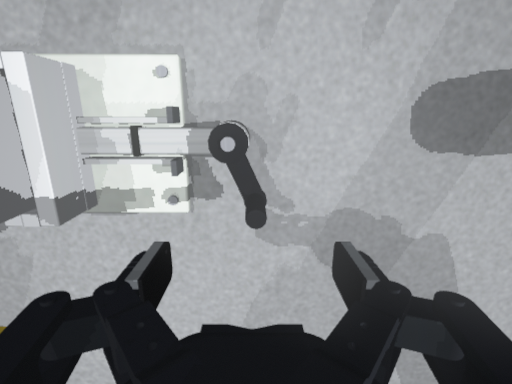

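move_arm([
  {"dx": 0.15, "dy": 0.06, "dz": 2.0, "rx": 0, "ry": 0, "rz": 0},
  {"dx": 0, "dy": 0, "dz": 2.5, "rx": 0, "ry": 0, "rz": 0},
  {"dx": 0, "dy": 0, "dz": 2.5, "rx": 0, "ry": 0, "rz": 0},
  {"dx": 0, "dy": 0, "dz": 1.1, "rx": 0, "ry": 0, "rz": 0},
  {"dx": 0, "dy": 0, "dz": 0, "rx": 0, "ry": 0, "rz": 0},
  {"dx": 0, "dy": 0, "dz": 0, "rx": 0, "ry": 0, "rz": 0},
])

```text
t: 14.02
eef_pos: [471.2, -107.5, 54.2]
ee_rot: [[-0.098, -0.995, 0.001], [-0.995, 0.098, -0.0], [0.0, -0.001, -1.0]]
ft_force: [0.4, 0.0, -0.7]
width: 85.7
```

move_arm([
  {"dx": 0, "dy": 0, "dz": 0, "rx": 0, "ry": 0, "rz": 0},
  {"dx": 0, "dy": 0, "dz": 0, "rx": 0, "ry": 0, "rz": 0},
  {"dx": 0, "dy": 0, "dz": 0, "rx": 0, "ry": 0, "rz": 0},
  {"dx": 0, "dy": 0, "dz": 0, "rx": 0, "ry": 0, "rz": 0},
  {"dx": 0, "dy": 0, "dz": 0, "rx": 0, "ry": 0, "rz": 0},
  {"dx": 0, "dy": 0, "dz": 0, "rx": 0, "ry": 0, "rz": 0},
  {"dx": 0, "dy": 0, "dz": 0, "rx": 0, "ry": 0, "rz": 0},
  {"dx": 0, "dy": 0, "dz": 0, "rx": 0, "ry": 0, "rz": 0},
], grip=0, grip_force=60)

```text
t: 14.68
eef_pos: [470.4, -108.0, 53.7]
ee_rot: [[-0.099, -0.995, 0.0], [-0.995, 0.099, -0.0], [0.0, -0.0, -1.0]]
ft_force: [-0.9, -0.5, 4.7]
width: 14.7
```

```bash
python3 v.py w11.png
```

```text
14.7333 [ 543. -114.  196.] [-0.28  0.03 -0.96]
[ 470.4 -108.    53.7] [[-0.099, -0.995, 0.0], [-0.995, 0.099, -0.0], [0.0, -0.0, -1.0]] [-2.  -0.4  6.3] 15.133655609837792
```

View pics/w11.png

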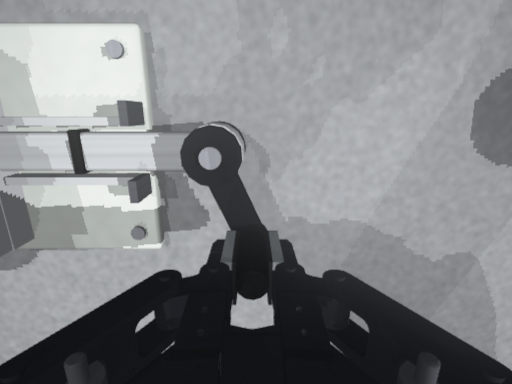

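```bash
cat > band.py <<'E'
from an import *
a=np.deg2rad(84.3); sy=np.array([np.cos(a),np.sin(a)]); sx=np.array([sy[1],-sy[0]])
so=np.array([538.6,70.0])-60*sy
q=W[...,:2]-so; X=q@sx; Y=q@sy
m=(abs(X)<8)&(Y>-60)&(Y<15)&(z<34)&(z>18)
print('z leg',np.nanmedian(z[m]))
k=m&(H<110); print('band Y',k.sum(),np.round(np.percentile(Y[k],[5,50,95]),1) if k.sum() else 0)
n=(z>32)&(z<40)&(abs(X)>12)&(abs(X)<40)&(abs(Y+50)<12)&(H<140)
for s in (-1,1):
    kk=n&(X*s>0); print('nose',s,kk.sum(),np.round([*np.percentile(Y[kk],[3,50,97]),*np.percentile(X[kk],[3,97])],1) if kk.sum() else 0)
E
python3 band.py
```

```text
z leg 25.595079779939063
band Y 315 [-18.2 -16.  -12.7]
nose -1 242 [-53.1 -51.  -48.1 -29.7 -15.9]
nose 1 284 [-53.2 -51.  -48.1  16.2  29.1]
```

move_arm([
  {"dx": 0.5, "dy": 0, "dz": 0, "rx": 0, "ry": 0, "rz": 0},
  {"dx": 0.8, "dy": 0, "dz": 0, "rx": 0, "ry": 0, "rz": 0},
  {"dx": 0.8, "dy": 0, "dz": 0, "rx": 0, "ry": 0, "rz": 0},
  {"dx": 0.7, "dy": 0, "dz": 0, "rx": 0, "ry": 0, "rz": 0},
  {"dx": 0.4, "dy": 0, "dz": 0, "rx": 0, "ry": 0, "rz": 0},
  {"dx": 0, "dy": 0, "dz": 0, "rx": 0, "ry": 0, "rz": 0},
  {"dx": 0, "dy": 0, "dz": 0, "rx": 0, "ry": 0, "rz": 0},
])

```text
t: 15.32
eef_pos: [467.8, -138.5, 53.7]
ee_rot: [[-0.097, -0.995, 0.001], [-0.995, 0.097, 0.001], [-0.001, -0.001, -1.0]]
ft_force: [-1.3, 3.2, 5.2]
width: 14.5
```

```bash
python3 v.py w12.png; python3 band.py
```

```text
15.3667 [ 540. -145.  196.] [-0.28  0.03 -0.96]
[ 467.8 -138.4   53.6] [[-0.097, -0.995, 0.001], [-0.995, 0.097, 0.001], [-0.001, -0.001, -1.0]] [-0.8  3.8  5.2] 14.589066340408227
z leg 25.591534595567808
band Y 306 [-47.6 -45.6 -42.4]
nose -1 263 [-53.4 -51.3 -48.2 -29.4 -16. ]
nose 1 315 [-53.3 -51.4 -47.9  16.4  29.3]
```

View pics/w12.png

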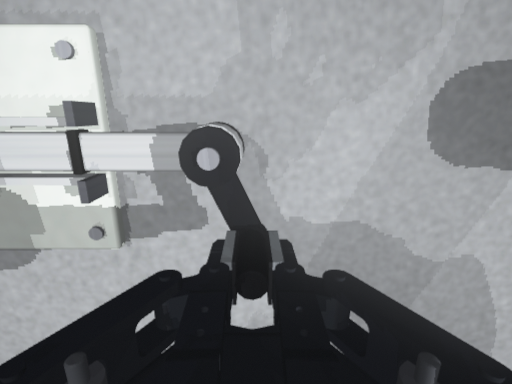

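move_arm([
  {"dx": 0.3, "dy": 0, "dz": 0, "rx": 0, "ry": 0, "rz": 0},
  {"dx": 0.25, "dy": 0, "dz": 0, "rx": 0, "ry": 0, "rz": 0},
  {"dx": 0, "dy": 0, "dz": 0, "rx": 0, "ry": 0, "rz": 0},
  {"dx": 0, "dy": 0, "dz": 0, "rx": 0, "ry": 0, "rz": 0},
  {"dx": 0, "dy": 0, "dz": 0, "rx": 0, "ry": 0, "rz": 0},
  {"dx": 0, "dy": 0, "dz": 0, "rx": 0, "ry": 0, "rz": 0},
])

```text
t: 15.87
eef_pos: [467.3, -143.7, 53.6]
ee_rot: [[-0.097, -0.995, 0.001], [-0.995, 0.097, 0.001], [-0.001, -0.001, -1.0]]
ft_force: [0.2, 4.0, 5.9]
width: 14.6
```

```bash
python3 v.py w13.png; python3 band.py; python3 - <<'E'
from an import *
from band import so,sx,sy,X,Y
# pivot boss: top dark/grey disk z>44
m=(z>44)&(z<56)&(abs(X)<22)&(Y<-115)&(Y>-165)
rect(m,'boss'); print(X[m].mean(),Y[m].mean(),np.percentile(X[m],[2,98]),np.percentile(Y[m],[2,98]))
print('tcp stand', (np.array([467.6,-143.6])-so)@sx)
E
```

```text
15.9167 [ 539. -150.  196.] [-0.28  0.03 -0.96]
[ 467.3 -143.7   53.7] [[-0.097, -0.995, 0.001], [-0.995, 0.097, 0.001], [-0.001, -0.001, -1.0]] [0.5 4.5 6.3] 14.659506070071817
z leg 25.644071581010575
band Y 315 [-52.8 -50.7 -47.4]
nose -1 259 [-53.2 -51.4 -48.3 -29.7 -16. ]
nose 1 314 [-53.3 -51.5 -48.   16.4  29.3]
z leg 25.644071581010575
band Y 315 [-52.8 -50.7 -47.4]
nose -1 259 [-53.2 -51.4 -48.3 -29.7 -16. ]
nose 1 314 [-53.3 -51.5 -48.   16.4  29.3]
boss 3416 [ 515.3 -124.3] [41.7 33.4] 3.13 z 47.9
-1.8007804098157094 -136.7504694580271 [-20.92907463  15.04276919] [-151.39935236 -120.57817304]
tcp stand -49.43424692200576
```

View pics/w13.png

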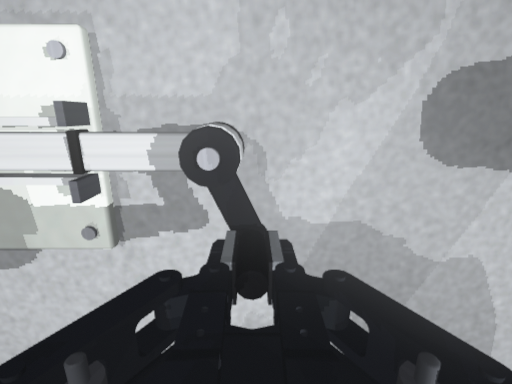

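move_arm([
  {"dx": 0.387, "dy": -0.208, "dz": 0, "rx": 0, "ry": 0, "rz": -4.58},
  {"dx": 0.387, "dy": -0.208, "dz": 0, "rx": 0, "ry": 0, "rz": -4.58},
  {"dx": 0.387, "dy": -0.208, "dz": 0, "rx": 0, "ry": 0, "rz": -4.58},
  {"dx": 0.387, "dy": -0.208, "dz": 0, "rx": 0, "ry": 0, "rz": -4.58},
  {"dx": 0, "dy": 0, "dz": 0, "rx": 0, "ry": 0, "rz": 0},
  {"dx": 0, "dy": 0, "dz": 0, "rx": 0, "ry": 0, "rz": 0},
])

```text
t: 16.42
eef_pos: [475.9, -159.0, 53.6]
ee_rot: [[0.221, -0.975, 0.001], [-0.975, -0.221, 0.001], [-0.001, -0.001, -1.0]]
ft_force: [0.1, 4.5, 5.7]
width: 14.7
```

```bash
cat > st.py <<'E'
from rig import observe
from band import so,sx,sy
import numpy as np
s=observe(); q=s['eef_pos'][:2]-so; X,Y=q@sx,q@sy
print('tcp stand',np.round([X,Y],1),'rel pivot phi',np.arctan2(-X,-(Y+135.5)),'r',np.hypot(X,Y+135.5),'force',np.round(s['ft_force'],1),'yaw',np.degrees(np.arctan2(s['ee_rot'][1][0],s['ee_rot'][0][0])), 'q',np.round(s['joint_pos'],2))
E
python3 v.py w14.png; python3 st.py
```

```text
16.4667 [ 547. -142.  196.] [-0.28 -0.06 -0.96]
[ 476.  -158.9   53.6] [[0.221, -0.975, 0.001], [-0.975, -0.221, 0.001], [-0.001, -0.001, -1.0]] [-0.5  4.2  5.5] 14.305871988560773
z leg 25.629640822756457
band Y 343 [-52.6 -50.6 -47.5]
nose -1 301 [-53.2 -51.4 -48.2 -29.7 -16. ]
nose 1 339 [-53.3 -51.5 -48.   16.5  29. ]
tcp stand [ -39.6 -174. ] rel pivot phi 0.7989379644617758 r 55.24739567981403 force [-0.5  4.2  5.5] yaw -77.21724698656458 q [ 0.55  0.53 -0.36  2.06  0.32  0.6  -1.37]
```

View pics/w14.png

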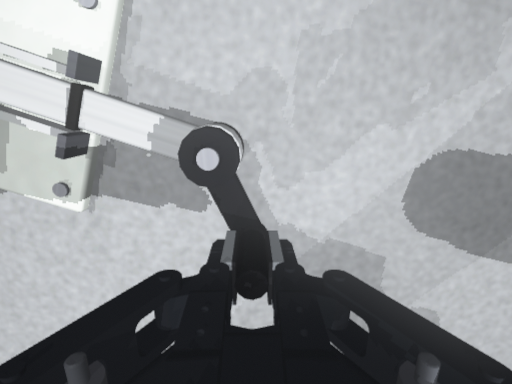

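Exactly as predicted. The band stays at the index, so I'll continue for 10 more rows in two calls.

move_arm([
  {"dx": 0.387, "dy": -0.208, "dz": 0, "rx": 0, "ry": 0, "rz": -4.58},
  {"dx": 0.387, "dy": -0.208, "dz": 0, "rx": 0, "ry": 0, "rz": -4.58},
  {"dx": 0.387, "dy": -0.208, "dz": 0, "rx": 0, "ry": 0, "rz": -4.58},
  {"dx": 0.387, "dy": -0.208, "dz": 0, "rx": 0, "ry": 0, "rz": -4.58},
  {"dx": 0.387, "dy": -0.208, "dz": 0, "rx": 0, "ry": 0, "rz": -4.58},
  {"dx": 0, "dy": 0, "dz": 0, "rx": 0, "ry": 0, "rz": 0},
  {"dx": 0, "dy": 0, "dz": 0, "rx": 0, "ry": 0, "rz": 0},
])

```text
t: 17.05
eef_pos: [492.5, -172.8, 53.6]
ee_rot: [[0.583, -0.812, 0.001], [-0.812, -0.583, 0.002], [-0.001, -0.001, -1.0]]
ft_force: [-1.5, 4.3, 7.4]
width: 14.8
```

```bash
python3 v.py w15.png; python3 st.py
```

```text
17.1 [ 551. -130.  196.] [-0.23 -0.16 -0.96]
[ 492.5 -172.8   53.6] [[0.583, -0.812, 0.001], [-0.812, -0.583, 0.002], [-0.001, -0.001, -1.0]] [-1.7  4.3  6.2] 14.336598981329574
z leg 25.72686586131587
band Y 399 [-52.4 -50.4 -47.1]
nose -1 339 [-53.1 -51.2 -48.  -29.6 -16.1]
nose 1 360 [-53.3 -51.4 -48.   16.4  28.9]
tcp stand [ -21.8 -186.2] rel pivot phi 0.4062226708007838 r 55.152587690341825 force [-1.7  4.3  6.2] yaw -54.32408107221377 q [ 0.64  0.57 -0.46  2.01  0.4   0.65 -1.03]
```

move_arm([
  {"dx": 0.387, "dy": -0.208, "dz": 0, "rx": 0, "ry": 0, "rz": -4.58},
  {"dx": 0.387, "dy": -0.208, "dz": 0, "rx": 0, "ry": 0, "rz": -4.58},
  {"dx": 0.387, "dy": -0.208, "dz": 0, "rx": 0, "ry": 0, "rz": -4.58},
  {"dx": 0.387, "dy": -0.208, "dz": 0, "rx": 0, "ry": 0, "rz": -4.58},
  {"dx": 0.387, "dy": -0.208, "dz": 0, "rx": 0, "ry": 0, "rz": -4.58},
  {"dx": 0, "dy": 0, "dz": 0, "rx": 0, "ry": 0, "rz": 0},
  {"dx": 0, "dy": 0, "dz": 0, "rx": 0, "ry": 0, "rz": 0},
])

```text
t: 17.68
eef_pos: [513.2, -179.0, 53.6]
ee_rot: [[0.853, -0.521, 0.0], [-0.521, -0.853, 0.002], [-0.001, -0.002, -1.0]]
ft_force: [-2.1, 5.1, 6.7]
width: 14.4
```

```bash
python3 v.py w16.png; python3 st.py
```

```text
17.7333 [ 551. -116.  196.] [-0.15 -0.24 -0.96]
[ 513.1 -178.9   53.6] [[0.853, -0.521, 0.0], [-0.521, -0.853, 0.002], [-0.001, -0.002, -1.0]] [-1.1  4.7  6.1] 14.670605142262062
z leg 26.177102403364316
band Y 420 [-52.  -50.1 -46.9]
nose -1 374 [-53.2 -51.  -48.  -29.7 -16.3]
nose 1 0 0
tcp stand [  -0.7 -190.3] rel pivot phi 0.011882399744474382 r 54.75416089715139 force [-1.1  4.7  6.1] yaw -31.43171263654057 q [ 0.71  0.62 -0.55  1.95  0.49  0.7  -0.69]
```

View pics/w16.png

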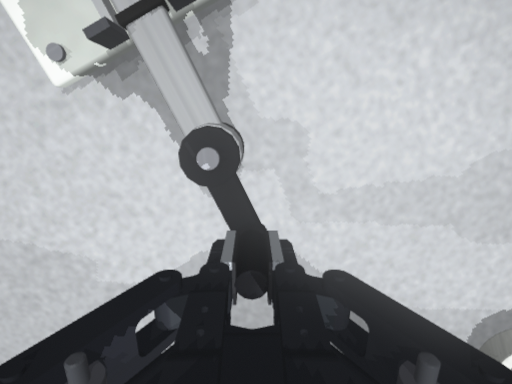

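move_arm([
  {"dx": 0.11, "dy": 0, "dz": 0, "rx": 0, "ry": 0, "rz": 0},
  {"dx": 0.11, "dy": 0, "dz": 0, "rx": 0, "ry": 0, "rz": 0},
  {"dx": 0, "dy": 0, "dz": 0, "rx": 0, "ry": 0, "rz": 0},
  {"dx": 0, "dy": 0, "dz": 0, "rx": 0, "ry": 0, "rz": 0},
  {"dx": 0, "dy": 0, "dz": 0, "rx": 0, "ry": 0, "rz": 0},
  {"dx": 0, "dy": 0, "dz": 0, "rx": 0, "ry": 0, "rz": 0},
])

```text
t: 18.23
eef_pos: [513.4, -179.5, 53.5]
ee_rot: [[0.854, -0.521, -0.003], [-0.521, -0.854, 0.002], [-0.004, -0.0, -1.0]]
ft_force: [-6.7, 5.9, 10.6]
width: 14.8
```

```bash
python3 v.py w17.png; python3 st.py; python3 - <<'E'
from h import *
p=shot('top','t2.png'); cv2.imwrite('pics/t2z.png',cv2.resize(p['image'][140:250,170:310],None,fx=5,fy=5,interpolation=cv2.INTER_CUBIC))
p=shot('scene','s2.png'); cv2.imwrite('pics/s2z.png',cv2.resize(p['image'][120:260,200:360],None,fx=4,fy=4,interpolation=cv2.INTER_CUBIC))
E
```

```text
18.2833 [ 552. -117.  196.] [-0.15 -0.24 -0.96]
[ 513.4 -179.4   53.5] [[0.854, -0.521, -0.003], [-0.521, -0.854, 0.002], [-0.004, -0.0, -1.0]] [-6.2  6.8 11. ] 14.310746716265355
z leg 26.189365606543454
band Y 421 [-52.3 -50.4 -47.3]
nose -1 392 [-53.1 -51.  -48.1 -29.7 -16.2]
nose 1 0 0
tcp stand [  -0.3 -190.7] rel pivot phi 0.005215557652830766 r 55.21382949226215 force [-6.2  6.8 11. ] yaw -31.403662872838222 q [ 0.71  0.63 -0.55  1.95  0.49  0.71 -0.69]
```

View pics/w17.png

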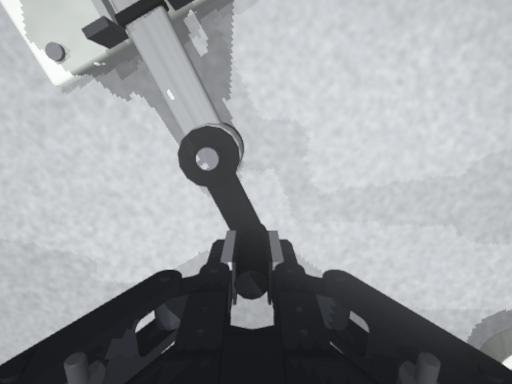

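View pics/s2z.png

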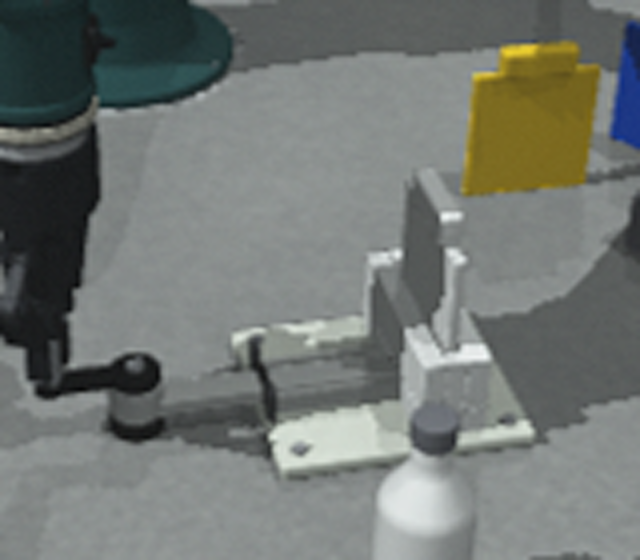

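View pics/t2z.png

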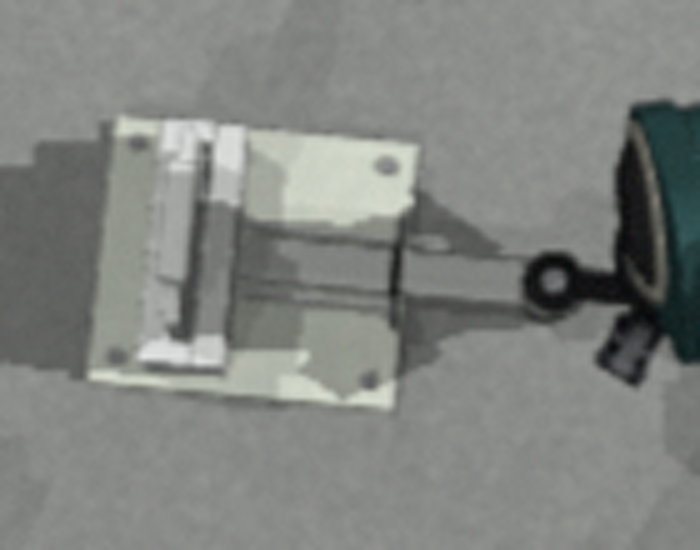

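The lever is against its stop, in line with the leg. The band lies between the noses, and the panel stands in the slot.

```bash
python3 -c "
from rig import ctrl
print(ctrl.hand_in())"
```

```text
the job is handed in; nothing more can be done
None
```

I put the white panel fully home in the stand's slot and let go of it. I then pulled the leg out by the lever pin to its mark, swung the lever closed with the hand turning along, and handed in at about 18.4 s of the 56 s, still holding the pin.

**Last checks**
- **Panel:** its grip bar top measured 154.3 mm after release, against 155 mm expected, and it was centred over the slot within about 1 mm. The last scene and top pictures show it upright.
- **Band:** it measured within about 1 mm of the line between the index noses. Only one nose was visible in the last wrist picture.
- **Lever:** the pin was about 0.005 rad from closed by geometry. The sideways force rose to about 6 N on pressing on, which fits it resting on the stop.
- **Grip:** the fingers were closed on the pin at 14–15 mm opening with the grip set to 60 N. The contact force itself was not measured.
- **Other things:** I kept clear of the bottle, tube rack, jar and tape roll throughout, but did not re-measure their positions at the end.

**Disagreement:** the top camera read about 3–4 mm lower in y than the wrist camera. I relied on the wrist camera because it agreed with where the gripper closed on the panel.

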